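Roll the grip tube into the V-block and butt it to the stop

ROBOT

A 6-joint arm with a two-finger parallel gripper is mounted at the origin on the work surface. World frame = base frame: x ahead of the robot, y to its left, z up, the work surface at z = 0. Lengths are in mm, angles in rad, forces in N, time in s.
With the tool pointing down it reaches from about 300 to 875 mm from the base axis. Payload 6.4 kg.
Tool frame: the origin (TCP) lies at the very end of the fingers, on their centre line; the grasp point (between the pads) lies behind it (manip.pinch_z is the z of the grasp point in the tool frame, in mm); z points along the fingers, y is the line along which they close (so a half turn about z gives the same grasp; the last joint's range is limited). The gripper opens to 85 mm and grips with 20 to 120 N. Pads are 22 mm wide; open, the fingers measure 114 mm over their backs; the gripper's body (76 mm by 85 mm) begins 54 mm behind the grasp point. The pads swing forward as they close: fully open they stand 13 mm farther back than shut.
Start: joints at [0.999, 0.181, 1.607, -0, 1.354, -0.206], TCP at [205.665, 536.976, 231.288] pointing down, gripper open.
Joint ranges: [-2.99, 2.99], [-0.89, 2.07], [0.3, 2.58], [-1.14, 4.28], [0, 2.63], [-3.12, 3.12]. Speed limits (rad/s): [2.57, 2.57, 3.01, 3.14, 3.14, 3.14].

INTERFACE

Orientations are given as a rotation vector (axis times angle).
In Python, from plant import status, get_image, calibration, job, manip gives the robot as it stands. The module is installed in compiled form; this text tells all that it offers.
- The arm moves only by the shell command python3 -m pendant 'ROWS' [OPENING] [FORCE]. ROWS is JSON, a list of rows, each an object of numbers: "dx", "dy", "dz": the shift along the tool's x, y, z in m; "yaw": the turn about the tool's z in degrees. A call has 1 to 5 rows; each row shifts and turns the commanded pose from where the row before left it, along the tool's axes as they then stand; what a row does not reach is not made up. A row lasts 1/8 s, in which the tool goes at most 62.5 mm and 10.7 degrees, less where a joint would pass 70% of its speed; a pose out of reach is approached as far as the arm can. A call with a gripper value outside its range is refused whole. OPENING is the closure, from 0 (fully open) to 1 (shut), set as the call begins (- or left out, the last holds). The fingers move at their own pace and stop on an object; FORCE is the grip in N (left out, the last holds). Time passes only in rows, so rows that do not move let the fingers close. It gives the time, the measured TCP pose, the force, the opening and the grip force at its end, in the units of the state.
- status.state(): the state, without advancing time (a new reading comes with each control period).
- get_image(name): name is "scene" or "top" or "wrist"; returns the picture (384x512x3 uint8, blue, green, red); there is no depth.
- calibration(name): a dict with "intrinsics" (3x3 intrinsics, pixels), "R" (3x3) and "t" (3): a world point X has camera coordinates R X + t. Camera axes: x right, y down, z forward; pixel columns grow to the right and rows downward; lengths in mm; the calibration is good to about 2 mm. A picture is of the moment at which its call begins: read the wrist's pose just before it. calibration takes no time and is no camera call; for the wrist camera it gives the pose at the moment of the call.
- job.job_done(): hands the job in; it is judged then, once.
The state is a dict: "t": time; "joint_positions": joint angles; "joint_vel": joint speeds; "effort": joint torques, N m; "eef_pos": TCP position; "orientation": TCP orientation; "ft_force": force on the tool from outside, world axes, zero at the start; "torque": the same for the moment, N m; "opening": opening from 0.0 (shut) to 1.0 (fully open); "finger_force": force on a finger pad.
Only numpy, scipy, OpenCV 4.12 (cv2) and the standard library are available. Lean on these libraries where they do the work, as an engineer would, in place of code of your own. Each camera call takes 0.05 s, during which the arm holds its last target. There are 200 camera calls.

TASK

Without gripping or lifting it, push the round steel tube by its side so that it rolls across the bench, up the low ramp and down into the groove of the wooden V-block, and push it lengthwise along the groove until its end meets the steel end stop. Leave it lying still in the groove against the stop, and leave the dumbbell, bottle, collar and tin where they are.

Things in the scene. Friction and masses are not known exactly. Their poses are not given: they have to be found in the camera images.
- tube: Round polished steel grip tube, flat ends with dark bores, 40 mm diameter, 200 mm long, 0.4 to 0.7 kg, rolls freely, slippery (friction about 0.3). It starts on the bench on the robot's side of the V-block, up to 15 degrees off parallel to the groove. Origin at its centre on its axis, 20 mm above the bench at the start; x along the tube to the end that must meet the stop; y, z turn as it rolls.
- tube_lead_end (a point): Centre of the tube's end face that must meet the stop, 100 mm from its centre along its +x.
- tube_tail_end (a point): Centre of the tube's other end face, 100 mm from its centre along its -x: push here to slide the tube along the groove.
- vblock: Pale wooden V-block fixed to the bench, 300 mm long along its y (-150 to +150 mm); x points away from the robot. Origin on the bench, under the middle of the groove's bottom line. In x: ramp from the bench at -65 mm up to the crest, down into the groove, then the far face rises at 50 degrees from x = 0 to 35 mm high at +29 mm, flat on to +49 mm. The groove's -y end is open, +y end has the stop.
- crest (a point): Middle of the crest line between ramp and groove: x = -19 mm in the V-block's frame, 11 mm high. From here the groove's near face falls at 30 degrees to the bench at x = 0. A tube let go before the crest rolls back down the ramp (13 degrees); past it, it falls into the groove by itself.
- seat (a point): Middle of the line on which the axis of the seated tube lies, along the V-block's y: x = -4.5 mm in its frame, 26 mm high (the tube's axis is 31 mm high as it passes the crest).
- stop_face (a point): Point on the inner face of the steel end stop (plate 50 mm high, 85 mm wide, 12 mm thick) where the seated tube's axis meets it: x = -4.5 mm, y = +140 mm, 26 mm high in the V-block's frame. Axes as the V-block's.
- dumbbell: Bystander: short black hex dumbbell, 175 mm long along its x, heads 60 mm high, beyond the V-block. Origin under its middle.
- bottle: Bystander: grey drinking bottle, 68 mm diameter, 190 mm tall, standing on the stop's side of the tube, on the robot's side of the V-block. Origin at the centre of its underside.
- collar: Bystander: dark steel bar collar lying flat, 72 mm outer and 50 mm inner diameter, 30 mm high, beyond the end stop. Origin at the centre of its underside.
- tin: Bystander: low round metal tin, 60 mm diameter, 55 mm high, near the open end of the V-block. Origin at the centre of its underside.
Not all that is in view belongs to the job. There is more than one size of the tube; the one meant has the size given above.

How it is judged (in metres and radians):
At the end, for the whole second after the job is handed in: The tube lies at rest in the groove (axis within 6 mm sideways and 4 mm in height of its seat, within 0.05 rad of the groove's line), its leading end within 4 mm of the end stop's face (x of tube in the frame of vblock between -0.0105 and 0.0015 m and z of tube in the frame of vblock between 0.022 and 0.029 m and angle between the x axis of tube and the y axis of vblock, either way round below 0.05 rad and y of tube_lead_end in the frame of stop_face between -0.004 and 0.003 m and linear speed of tube below 0.01 m/s and angular speed of tube below 0.3 rad/s); the robot touches nothing.
It fails at once if the tube is lifted or thrown (its middle rises above 45 mm or an end above 50 mm over the bench) (height (world z) of tube above 0.045 m or height (world z) of any of tube_lead_end, tube_tail_end above 0.05 m).
It fails at once if the tube is lifted off the open bench before it has reached the ramp (x of tube in the frame of vblock below -0.085 m and height (world z) of tube above 0.028 m).
It fails at once if a bystander is moved by more than 20 mm (distance of any of dumbbell, bottle, collar, tin from where it was at the start of the episode above 0.02 m).
It also fails if it takes over 48 s, if anything falls off the work surface, if the arm or the gripper's body presses on something with over 40 N, if the wrist force passes 120 N, or if a joint passes its speed limit or range.

## Working session

There is one attempt and no reset: what is moved stays moved. The work goes in short steps, Python scripts to look and compute and a shell command to move; the robot and the scene stay as the last step left them, time stands still between calls to the robot, and variables do not carry over. Pictures are saved under pics/ and viewed, at most 13 in all, crops included, and the job is handed in when it is done.

```bash
mkdir -p pics
python3 - <<'E'
from plant import status,get_image,calibration,manip
import cv2,numpy as np
for n in("scene","top"):
    cv2.imwrite(f"pics/{n}0.png",get_image(n)); c=calibration(n); print(n,np.round(c["intrinsics"],1).tolist(),np.round(c["R"],4).tolist(),np.round(c["t"],1).tolist())
s=status.state(); print(s["t"],s["eef_pos"],s["orientation"],manip.pinch_z,s["opening"])
E
```

```text
scene [[360.6, 0.0, 260.1], [0.0, 360.6, 188.0], [0.0, 0.0, 1.0]] [[-0.3402, 0.9403, 0.0095], [0.6404, 0.2391, -0.7299], [-0.6886, -0.2422, -0.6835]] [158.1, -280.6, 1190.1]
top [[356.2, 0.0, 259.4], [0.0, 356.2, 186.9], [0.0, 0.0, 1.0]] [[-0.0748, -0.9972, 0.0025], [-0.9686, 0.0721, -0.2381], [0.2372, -0.0202, -0.9712]] [58.3, 531.9, 744.0]
0.1 [205.38941813 536.53146903 230.49046991] [-5.71346408e-01 -3.08858522e+00  2.28256066e-03] -18.700000000000003 0.9997665071129821
```

View pics/top0.png

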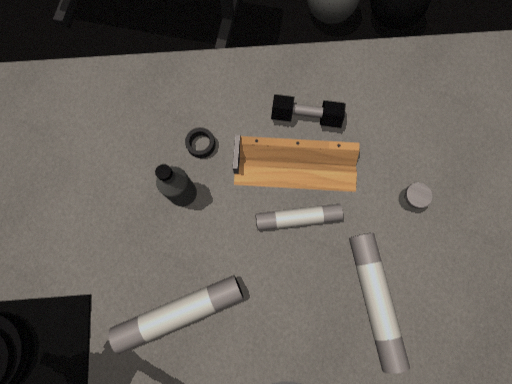

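View pics/scene0.png

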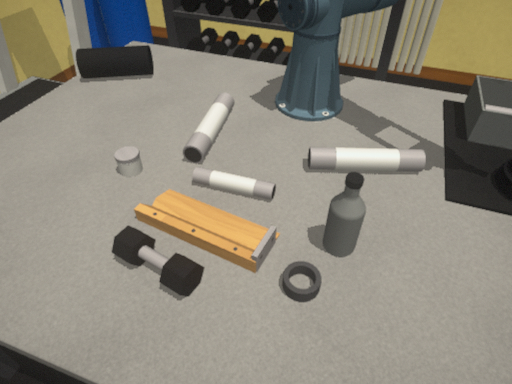

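Candidates for the tube in the top view are the small one at (300,217), and two larger ones at (175,314) and (380,304). By size I choose (300,217). The V-block is at (297,165) with its stop at (237,152), the bottle base near (182,193), the collar at (200,142), the tin at (418,195) and the dumbbell at (308,110).

```bash
cat > h.py <<'E'
import cv2,numpy as np
from plant import status,get_image,calibration
def ray(n,p,z):
    c=calibration(n);K,R,t=map(np.array,(c["intrinsics"],c["R"],c["t"]))
    C=-R.T@t.ravel(); d=R.T@np.linalg.inv(K)@np.array([p[0],p[1],1.]); return C+d*(z-C[2])/d[2]
def proj(n,X):
    c=calibration(n);q=np.array(c["R"])@np.array(X,float)+np.array(c["t"]).ravel();q=np.array(c["intrinsics"])@q;return q[:2]/q[2]
E
python3 - <<'E'
from h import *
im=get_image("top");hsv=cv2.cvtColor(im,cv2.COLOR_BGR2HSV)
m=((hsv[...,0]>8)&(hsv[...,0]<25)&(hsv[...,1]>110)&(hsv[...,2]>50)).astype(np.uint8)
m[:125]=0;m[200:]=0
cs=max(cv2.findContours(m,0,2)[0],key=cv2.contourArea)
ap=cv2.approxPolyDP(cs,3,True)[:,0];print("wood",ap.tolist())
for p in ap: print(p,ray("top",p,0).round(0)[:2],ray("top",p,35).round(0)[:2])
w=im[195:240,235:365].astype(int)
print("bg",im[205,240],"steel",im[219,266],im[214,335],"white",im[217,300])
for p in((257,221),(342,212)): print("tube end",ray("top",p,20).round(0))
for n,p in(("tin",(418,204)),("bottle",(183,198))): print(n,ray("top",p,0).round(0))
cv2.imwrite("pics/crop.png",cv2.resize(im[120:245,215:375],None,fx=5,fy=4.8,interpolation=cv2.INTER_CUBIC)[:600,:800])
E
```

```text
wood [[240, 137], [239, 173], [235, 174], [234, 183], [355, 190], [358, 143]]
[240 137] [684.  57.] [670.  56.]
[239 173] [590.  65.] [579.  64.]
[235 174] [588.  75.] [578.  73.]
[234 183] [565.  79.] [556.  77.]
[355 190] [ 525. -216.] [ 518. -206.]
[358 143] [ 646. -240.] [ 634. -229.]
bg [114 121 129] steel [145 150 159] [136 140 149] white [199 204 198]
tube end [464.  29.  20.]
tube end [ 470. -172.   20.]
tin [ 479. -364.    0.]
bottle [537. 205.   0.]
```

View pics/crop.png

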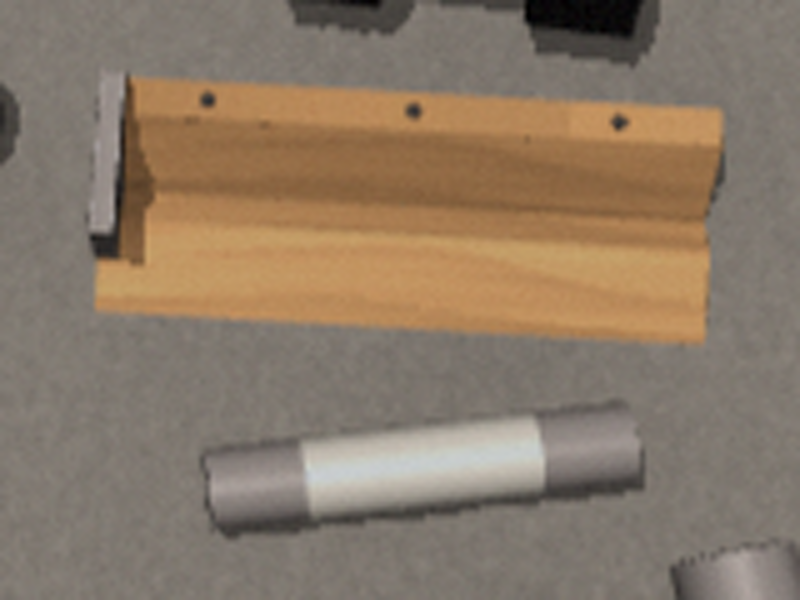

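The crop confirms the small tube: ends at top-view pixels (256.5,222) and (343,213), about 201 mm long. The block's near edge runs (234,185)–(356,191.5), about 300 mm long, which puts the V-block origin near (606,-78) with its groove along (0.133,0.991). The tube centre is then at about x=-139, y=-12 mm in the block's frame, 9° off. I'll push with two half-open fingers lined up with the tube.

```bash
cat >> h.py <<'E'
from scipy.spatial.transform import Rotation as Rn
O=np.array([606.4,-78,0]);YV=np.array([.133,.991,0]);XV=np.array([.991,-.133,0])
def w(x,y,z): return O+x*XV+y*YV+np.array([0,0,z])
def tell(target=None):
    s=status.state();R=Rn.from_rotvec(s["orientation"]).as_matrix();e=np.array(s["eef_pos"])
    print("t",s["t"],"tcp",e.round(1),"v",round((e-O)@XV,1),round((e-O)@YV,1),"yawdir",np.degrees(np.arctan2(R[1,1],R[0,1])).round(1),"F",np.round(s["ft_force"],1),"op",round(s["opening"],2))
    if target is not None: print("tool delta mm",(R.T@(np.array(target)-e)).round(1))
E
python3 -m pendant '[{"yaw":-7.6},{"yaw":-7.6},{"yaw":-7.6}]' 0.4
python3 -c "
from h import *
tell([410,-71,110])"
```

```text
t 0.15 tcp [205.4 536.6 230.6] v -479.1 555.7 yawdir 69.0 F [-0.7 -0.2  0.8] op 1.0
tool delta mm [-408.4 -494.1  121.1]invalid input
```

```bash
python3 -m pendant '[{"yaw":-7.6},{"yaw":-7.6},{"yaw":-7.6}]' 0.4 20; echo; python3 -m pendant '[{"dx":0,"dy":0,"dz":0,"yaw":-7.6},{"dx":0,"dy":0,"dz":0,"yaw":-7.6},{"dx":0,"dy":0,"dz":0,"yaw":-7.6}]' 0.4 20
python3 -c "
from h import *
tell([410,-71,110])"
```

```text
t: 0.52
eef_pos: [205.5, 536.8, 230.9]
orientation: [0.057, -3.141, 0.001]
ft_force: [0.4, -0.7, -0.2]
opening: 0.603
finger_force: 0.0
t 0.525 tcp [205.5 536.8 230.9] v -479.0 555.9 yawdir 92.1 F [ 0.4 -0.7 -0.2] op 0.6
tool delta mm [-182.2 -614.7  121.2]invalid input
```

```bash
for i in 1; do
python3 -m pendant '[{"dx":-0.015,"dy":-0.051,"dz":0.010,"yaw":0},{"dx":-0.015,"dy":-0.051,"dz":0.010,"yaw":0},{"dx":-0.015,"dy":-0.051,"dz":0.010,"yaw":0},{"dx":-0.015,"dy":-0.051,"dz":0.010,"yaw":0},{"dx":-0.015,"dy":-0.051,"dz":0.010,"yaw":0}]' - 
python3 -m pendant '[{"dx":-0.015,"dy":-0.051,"dz":0.010,"yaw":0},{"dx":-0.015,"dy":-0.051,"dz":0.010,"yaw":0},{"dx":-0.015,"dy":-0.051,"dz":0.010,"yaw":0},{"dx":-0.015,"dy":-0.051,"dz":0.010,"yaw":0},{"dx":-0.015,"dy":-0.051,"dz":0.010,"yaw":0}]' -
done
python3 -c "
from h import *
tell([410,-71,60])"
```

```text
t: 1.15
eef_pos: [289.0, 283.0, 180.9]
orientation: [-0.051, 3.141, -0.0]
ft_force: [1.5, -0.1, 0.4]
opening: 0.602
finger_force: 0.0
t: 1.78
eef_pos: [372.3, 30.3, 131.2]
orientation: [-0.05, 3.14, -0.0]
ft_force: [1.5, 0.7, 0.0]
opening: 0.602
finger_force: 0.0
t 1.775 tcp [372.3  30.3 131.2] v -246.4 76.2 yawdir 91.8 F [1.5 0.7 0. ] op 0.6
tool delta mm [ -34.4 -102.5   71.2]
```

```bash
python3 -m pendant '[{"dx":-0.017,"dy":-0.051,"dz":0.020,"yaw":0},{"dx":-0.017,"dy":-0.051,"dz":0.030,"yaw":0},{"dx":0,"dy":0,"dz":0.040,"yaw":0},{"dx":0,"dy":0,"dz":0.022,"yaw":0},{"dx":0,"dy":0,"dz":0.010,"yaw":0}]' - 
python3 -c "
from h import *
tell([420,-71,9])
im=np.vstack([get_image('top')[120:300,180:420],get_image('wrist')[::2,::2][:,:240]])
cv2.imwrite('pics/a.png',cv2.resize(im,None,fx=1.6,fy=1.6))"
```

```text
t: 2.4
eef_pos: [408.1, -68.5, 7.9]
orientation: [0.05, -3.139, -0.002]
ft_force: [-0.1, 0.2, 0.2]
opening: 0.597
finger_force: 0.0
t 2.4 tcp [408.1 -68.5   7.9] v -197.8 -16.9 yawdir 91.8 F [-0.1  0.2  0.2] op 0.6
tool delta mm [-11.8  -2.9  -1.1]
```

View pics/a.png

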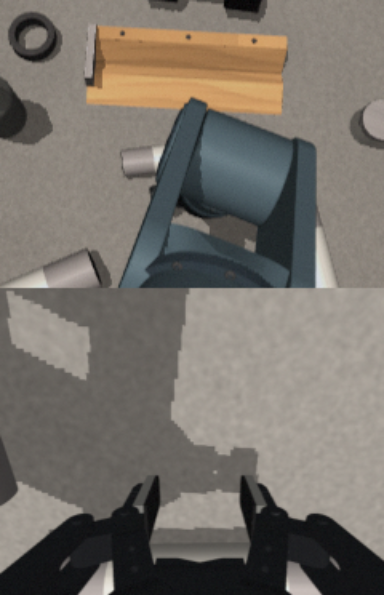

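The picture shows the fingers down behind the tube, just clear of it: the lead end is at (125,162) in the crop and the arm hides the rest. I'll roll it slowly, steering as I push.

```bash
python3 -m pendant '[{"dx":-0.006,"dy":-0.001,"dz":0,"yaw":0},{"dx":-0.006,"dy":-0.001,"dz":0,"yaw":0},{"dx":-0.005,"dy":0,"dz":0,"yaw":0},{"dx":-0.004,"dy":0,"dz":0,"yaw":0},{"dx":-0.004,"dy":0,"dz":0,"yaw":0}]' - 
python3 -m pendant '[{"dx":-0.004,"dy":0,"dz":0,"yaw":0},{"dx":-0.004,"dy":0,"dz":0,"yaw":0},{"dx":-0.004,"dy":0,"dz":0,"yaw":1},{"dx":-0.004,"dy":0,"dz":0,"yaw":1},{"dx":-0.004,"dy":0,"dz":0,"yaw":1}]' - 
python3 -c "
from h import *
tell()
cv2.imwrite('pics/b.png',cv2.resize(get_image('scene')[130:290,110:310],None,fx=3,fy=3))"
```

```text
t: 3.12
eef_pos: [434.6, -69.9, 9.4]
orientation: [-0.051, 3.141, -0.0]
ft_force: [-0.0, -0.8, -0.2]
opening: 0.598
finger_force: 0.0
t: 3.75
eef_pos: [454.5, -69.5, 9.3]
orientation: [-0.034, -3.141, -0.0]
ft_force: [-0.9, -0.3, 0.2]
opening: 0.601
finger_force: 0.1
t 3.75 tcp [454.5 -69.5   9.3] v -151.6 -11.8 yawdir 88.8 F [-0.9 -0.3  0.2] op 0.6
```

View pics/b.png

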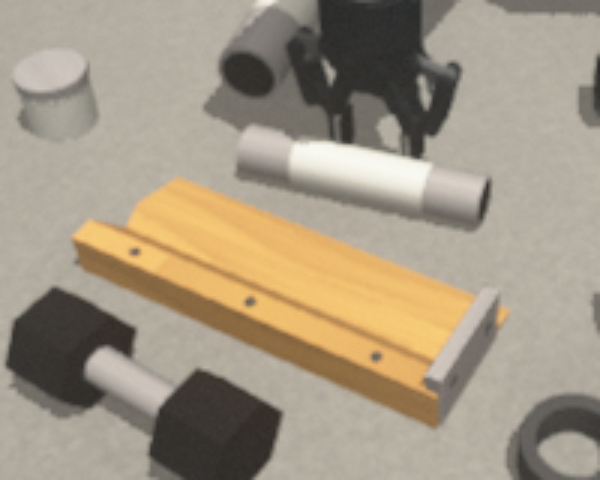

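The scene view shows the tube rolling ahead of both fingers, lead end near crop pixel (485,205), and the ramp clear ahead.

```bash
python3 -m pendant '[{"dx":-0.004,"dy":0,"dz":0,"yaw":1},{"dx":-0.004,"dy":0,"dz":0,"yaw":1},{"dx":-0.004,"dy":0,"dz":0,"yaw":1},{"dx":-0.004,"dy":0,"dz":0,"yaw":1},{"dx":-0.004,"dy":0,"dz":0,"yaw":1}]' - 
python3 -m pendant '[{"dx":-0.004,"dy":0,"dz":0,"yaw":1},{"dx":-0.004,"dy":0,"dz":0,"yaw":0.5},{"dx":-0.004,"dy":0,"dz":0,"yaw":0},{"dx":-0.004,"dy":0,"dz":0,"yaw":0},{"dx":-0.004,"dy":0,"dz":0,"yaw":0}]' - 
python3 -c "
from h import *
tell()
im=get_image('scene');cv2.imwrite('pics/c.png',cv2.resize(im[130:290,110:310],None,fx=4,fy=3.7))
# white band
m=(im.min(2)>165).astype(np.uint8);m[:150]=0;m[240:]=0;m[:,:170]=0;m[:,290:]=0
c=max(cv2.findContours(m,0,2)[0],key=cv2.contourArea);r=cv2.minAreaRect(c);print(r)
p=ray('scene',r[0],22);print('tube~',p,(p-O)@XV,(p-O)@YV)"
```

```text
t: 4.42
eef_pos: [474.5, -70.7, 9.3]
orientation: [-0.171, -3.137, -0.0]
ft_force: [-0.3, 0.1, 0.5]
opening: 0.6
finger_force: 0.2
t: 5.05
eef_pos: [493.8, -73.1, 9.1]
orientation: [-0.209, -3.133, -0.0]
ft_force: [-1.9, 0.1, 1.0]
opening: 0.603
finger_force: 1.1
t 5.05 tcp [493.8 -73.1   9.1] v -112.3 -10.1 yawdir 82.4 F [-1.9  0.1  1. ] op 0.6
((222.6390380859375, 197.34100341796875), (85.70140838623047, 15.431640625), 11.093724250793457)
tube~ [523.30004885 -70.92510253  22.        ] -83.29301295114834 -4.041070107086227
```

View pics/c.png

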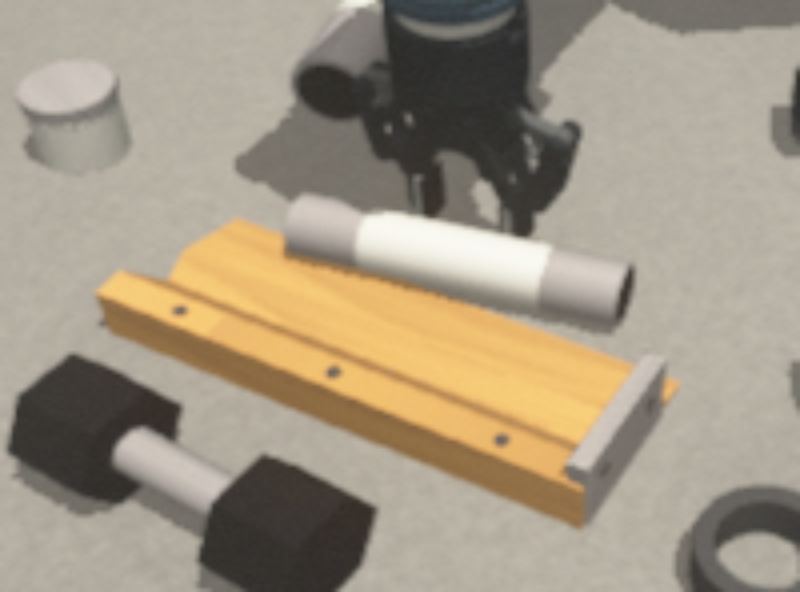

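```bash
python3 -c "
from h import *
for q in((185,191.6),(266.2,209.7)):
  p=ray('scene',q,20);print(p.round(),((p-O)@XV).round(1),((p-O)@YV).round(1))
for q in((170,189),(279,234)):
  p=ray('scene',q,0);print('edge',p.round(),((p-O)@XV).round(1),((p-O)@YV).round(1))
print(proj('scene',w(-65,-150,0)),proj('scene',w(-65,150,0)))
"
```

```text
[ 535. -163.   20.] -59.7 -93.3
[523.  36.  20.] -97.3 101.5
edge [ 522. -214.    0.] -65.8 -145.9
edge [564.  80.   0.] -62.8 150.6
[168.45927967 188.66590791] [279.18224706 233.20100587]
```

The tube is still about 11° skewed, because only the +y finger touches it, near its middle. I'll back off, widen the fingers and shift toward the lead end, so the lead side catches up and both fingers straddle the centre.

```bash
python3 -m pendant '[{"dx":0.020,"dy":0,"dz":0,"yaw":0},{"dx":0,"dy":0.020,"dz":0.004,"yaw":0},{"dx":0,"dy":0.020,"dz":0,"yaw":0},{"dx":-0.003,"dy":0,"dz":0,"yaw":0},{"dx":-0.004,"dy":0,"dz":0,"yaw":0}]' 0.2
python3 -m pendant '[{"dx":-0.004,"dy":0,"dz":0,"yaw":0},{"dx":-0.004,"dy":0,"dz":0,"yaw":0},{"dx":-0.004,"dy":0,"dz":0,"yaw":0},{"dx":-0.004,"dy":0,"dz":0,"yaw":0},{"dx":-0.003,"dy":0,"dz":0,"yaw":0}]' -
cat >> h.py <<'E'
def tube(z=20,f=None,v=165):
    im=get_image('scene')
    if f: cv2.imwrite(f,cv2.resize(im[130:290,110:310],None,fx=4,fy=3.7))
    m=(im.min(2)>v).astype(np.uint8);m[:150]=0;m[250:]=0;m[:,:160]=0;m[:,300:]=0
    c=max(cv2.findContours(m,0,2)[0],key=cv2.contourArea)
    vx,vy,x,y=cv2.fitLine(c,cv2.DIST_L2,0,.01,.01).ravel();M=cv2.moments(c);u=np.array([M['m10'],M['m01']])/M['m00']
    a,b,cc=[ray('scene',u+k*np.array([vx,vy]),z+4) for k in(-35,35,0)]
    d=b-a;print('tube c v',((cc-O)@XV).round(1),((cc-O)@YV).round(1),'skew deg',np.degrees(np.arctan2(d@XV,d@YV)).round(1),'area',M['m00'])
E
python3 -c "
from h import *
tell();tube()"
```

```text
t: 5.72
eef_pos: [487.0, -32.2, 5.4]
orientation: [0.209, 3.134, -0.0]
ft_force: [-0.8, 0.0, 0.0]
opening: 0.798
finger_force: 0.0
t: 6.35
eef_pos: [505.7, -34.4, 5.3]
orientation: [0.21, 3.134, -0.0]
ft_force: [-1.8, -0.5, 1.4]
opening: 0.796
finger_force: 1.0
t 6.35 tcp [505.7 -34.4   5.3] v -105.6 29.8 yawdir 82.3 F [-1.8 -0.5  1.4] op 0.8
tube c v -71.2 -0.8 skew deg -8.1 area 980.0
```

```bash
python3 -m pendant '[{"dx":-0.003,"dy":0,"dz":-0.001,"yaw":0},{"dx":-0.003,"dy":0,"dz":0,"yaw":0},{"dx":-0.003,"dy":0,"dz":0,"yaw":0},{"dx":-0.003,"dy":0,"dz":0,"yaw":0},{"dx":-0.003,"dy":0,"dz":0,"yaw":0}]' - 
python3 -c "
from h import *
tell();tube(24,'pics/d.png')"
```

```text
t: 7.02
eef_pos: [520.0, -36.2, 6.2]
orientation: [-0.209, -3.134, -0.0]
ft_force: [-4.0, -0.2, 2.7]
opening: 0.798
finger_force: 2.2
t 7.025 tcp [520.  -36.2   6.2] v -91.2 29.9 yawdir 82.4 F [-4.  -0.2  2.7] op 0.8
tube c v -135.3 133.4 skew deg -111.2 area 1702.0
```

View pics/d.png

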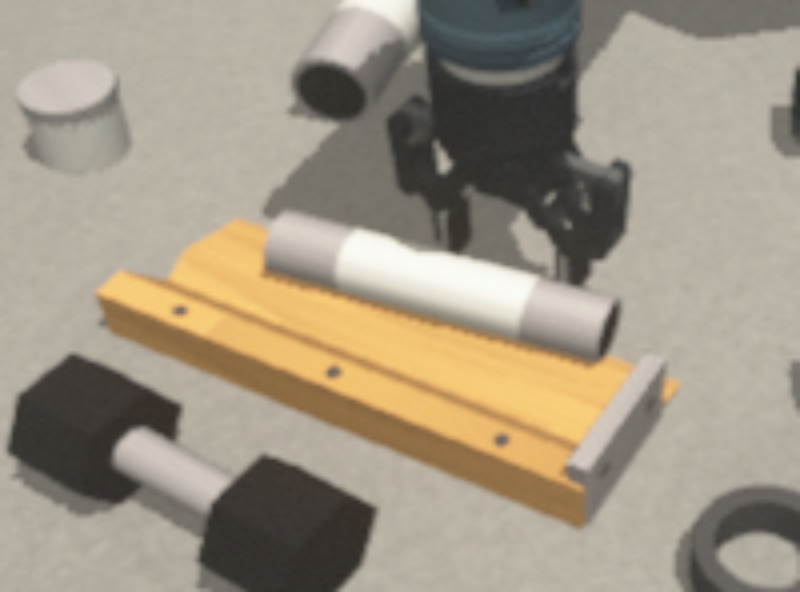

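The tube is now about half aligned (slope about 16° in the image, about 22° needed), and lies on the ramp. The lead side needs more push.

```bash
python3 -m pendant '[{"dx":-0.002,"dy":0.002,"dz":-0.001,"yaw":1.5},{"dx":-0.002,"dy":0.002,"dz":-0.001,"yaw":1.5},{"dx":-0.002,"dy":0.002,"dz":-0.001,"yaw":1.5},{"dx":-0.002,"dy":0.002,"dz":0,"yaw":1.5}]' -
cat >> h.py <<'E'
def tube(z=20,f=None,v=165):
    im=get_image('scene')
    if f: cv2.imwrite(f,cv2.resize(im[130:290,110:310],None,fx=4,fy=3.7))
    m=(im.min(2)>v).astype(np.uint8)
    n,l,st,ce=cv2.connectedComponentsWithStats(m)
    ok=[i for i in range(1,n) if 185<ce[i][0]<260 and 185<ce[i][1]<230]
    i=max(ok,key=lambda i:st[i][4]);u=ce[i]
    pts=np.argwhere(l==i)[:,::-1].astype(np.float32)
    # lower (far-side) boundary avoids the fingers
    cols=np.unique(pts[:,0])[4:-4];lo=np.array([[c,pts[pts[:,0]==c][:,1].max()] for c in cols],np.float32)
    vx,vy,x,y=cv2.fitLine(lo,cv2.DIST_HUBER,0,.01,.01).ravel()
    a,b,cc=[ray('scene',u+k*np.array([vx,vy]),z+4) for k in(-35,35,0)]
    d=b-a;print('tube c v',((cc-O)@XV).round(1),((cc-O)@YV).round(1),'skew deg',np.degrees(np.arctan2(d@XV,d@YV)).round(1),'area',st[i][4],'img slope',np.degrees(np.arctan2(vy,vx)).round(1))
E
python3 -c "
from h import *
tell();tube(25)"
```

```text
t: 7.58
eef_pos: [529.6, -29.7, 9.4]
orientation: [-0.376, -3.119, 0.0]
ft_force: [-3.6, -0.8, 1.3]
opening: 0.799
finger_force: 1.7
t 7.575 tcp [529.6 -29.7   9.4] v -82.5 37.7 yawdir 76.2 F [-3.6 -0.8  1.3] op 0.8
tube c v -51.7 8.8 skew deg -2.9 area 1011 img slope 19.2
```

```bash
python3 -m pendant '[{"dx":-0.003,"dy":-0.001,"dz":-0.001,"yaw":0},{"dx":-0.003,"dy":-0.001,"dz":-0.001,"yaw":0},{"dx":-0.002,"dy":0,"dz":0,"yaw":0}]' - 
python3 -c "
from h import *
tell();tube(26)"
```

```text
t: 8.0
eef_pos: [536.9, -33.7, 11.4]
orientation: [-0.373, -3.119, -0.0]
ft_force: [-4.4, 1.7, 2.9]
opening: 0.796
finger_force: 2.3
t 8.0 tcp [536.9 -33.7  11.4] v -74.8 34.6 yawdir 76.3 F [-4.4  1.7  2.9] op 0.8
tube c v -46.4 11.1 skew deg -0.8 area 929 img slope 21.1
```

```bash
python3 -m pendant '[{"dx":-0.003,"dy":0,"dz":-0.001,"yaw":-2},{"dx":-0.003,"dy":0,"dz":-0.001,"yaw":-2},{"dx":-0.003,"dy":0,"dz":0,"yaw":-2}]' - 
python3 -c "
from h import *
tell();tube(27,'pics/e.png')"
```

```text
t: 8.43
eef_pos: [545.3, -35.7, 13.3]
orientation: [-0.207, -3.134, 0.0]
ft_force: [-5.5, 0.7, 2.6]
opening: 0.798
finger_force: 2.8
t 8.425 tcp [545.3 -35.7  13.3] v -66.1 33.8 yawdir 82.4 F [-5.5  0.7  2.6] op 0.8
tube c v -38.0 11.2 skew deg 0.0 area 956 img slope 22.0
```

Aligned to 0.0°. Now over the crest.

```bash
python3 -m pendant '[{"dx":-0.004,"dy":0,"dz":-0.001,"yaw":0},{"dx":-0.004,"dy":0,"dz":-0.001,"yaw":0},{"dx":-0.004,"dy":0,"dz":-0.001,"yaw":0},{"dx":-0.004,"dy":0,"dz":-0.001,"yaw":0}]' - 
python3 -c "
from h import *
tell();tube(29)"
```

```text
t: 8.98
eef_pos: [562.1, -37.9, 17.5]
orientation: [0.21, 3.134, -0.0]
ft_force: [-0.8, -0.4, 0.1]
opening: 0.804
finger_force: 0.3
t 8.975 tcp [562.1 -37.9  17.5] v -49.3 33.8 yawdir 82.3 F [-0.8 -0.4  0.1] op 0.8
tube c v -22.1 8.7 skew deg 0.5 area 1017 img slope 22.7
```

```bash
python3 -m pendant '[{"dx":-0.003,"dy":0,"dz":-0.001,"yaw":0},{"dx":-0.002,"dy":0,"dz":0,"yaw":0},{"dx":0,"dy":0,"dz":0,"yaw":0},{"dx":0,"dy":0,"dz":0,"yaw":0}]' - 
python3 -c "
from h import *
tell();tube(26,'pics/f.png')"
```

```text
t: 9.52
eef_pos: [566.3, -38.3, 18.2]
orientation: [-0.21, -3.135, 0.0]
ft_force: [-0.6, 1.0, -1.5]
opening: 0.799
finger_force: 0.0
t 9.525 tcp [566.3 -38.3  18.2] v -45.0 34.0 yawdir 82.3 F [-0.6  1.  -1.5] op 0.8
tube c v -6.8 4.3 skew deg -3.5 area 1195 img slope 19.6
```

View pics/f.png

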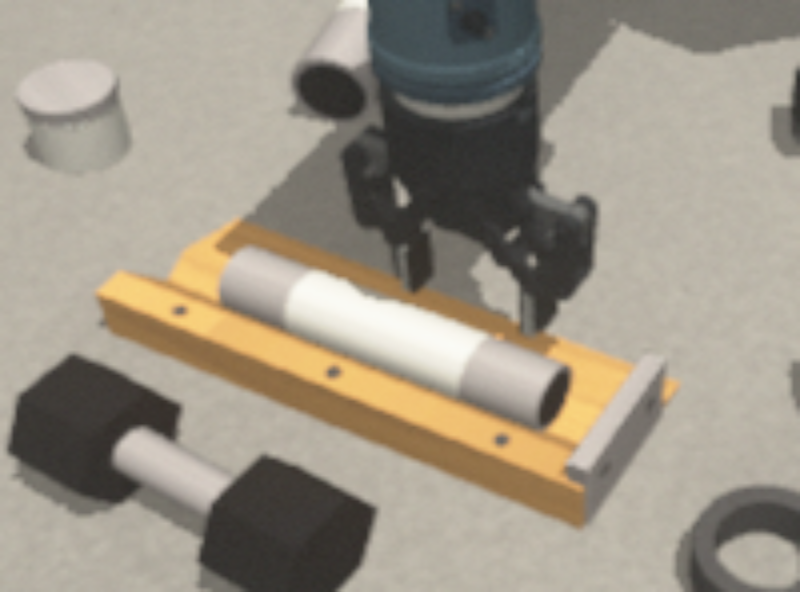

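The picture shows the tube lying in the groove, lead end at crop (555,395), still short of the stop by about 35 mm. Next I go round to the tail end with the gripper shut.

```bash
python3 -m pendant '[{"dx":0.012,"dy":0,"dz":-0.005,"yaw":0},{"dx":0,"dy":0,"dz":-0.030,"yaw":0},{"dx":0,"dy":0,"dz":-0.045,"yaw":0},{"dx":-0.010,"dy":-0.045,"dz":0,"yaw":0},{"dx":-0.014,"dy":-0.045,"dz":0,"yaw":0}]' - 
python3 -m pendant '[{"dx":-0.014,"dy":-0.045,"dz":0,"yaw":0},{"dx":-0.014,"dy":-0.045,"dz":0,"yaw":0},{"dx":0,"dy":-0.005,"dz":0,"yaw":0},{"dx":0,"dy":0,"dz":0.020,"yaw":0},{"dx":0,"dy":0,"dz":0,"yaw":0}]' 1 
python3 -c "
from h import *
tell(w(-4.5,-145,17))
im=get_image('top');cv2.imwrite('pics/g.png',cv2.resize(im[120:245,215:375],None,fx=4,fy=4))"
```

```text
t: 10.2
eef_pos: [566.1, -129.4, 99.6]
orientation: [0.207, 3.133, -0.001]
ft_force: [0.1, 0.4, -0.1]
opening: 0.797
finger_force: 0.0
t: 10.82
eef_pos: [579.1, -224.3, 75.3]
orientation: [-0.208, -3.13, -0.005]
ft_force: [0.6, 0.0, -0.5]
opening: -0.0
finger_force: 0.0
t 10.825 tcp [ 579.1 -224.3   75.3] v -7.6 -148.6 yawdir 82.4 F [ 0.6  0.  -0.5] op -0.0
tool delta mm [-3.4  3.5 58.3]
```

View pics/g.png

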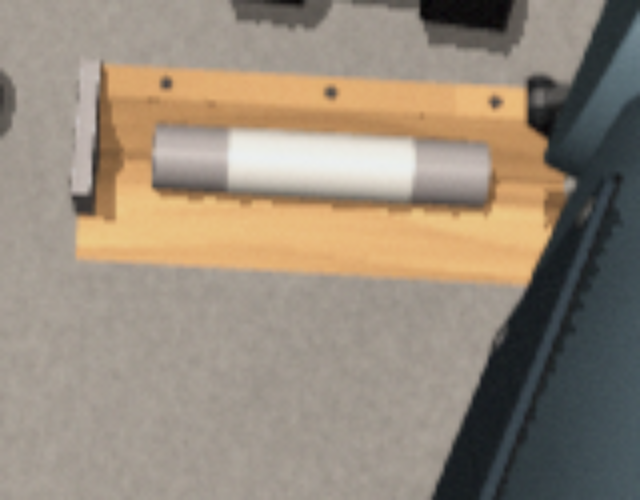

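The top view shows the tube lying parallel in the groove, lead end at top pixel (253,159) and tail at (337.5,164).

```bash
python3 -m pendant '[{"dx":-0.003,"dy":0,"dz":0.020,"yaw":0},{"dx":0,"dy":0,"dz":0.025,"yaw":0},{"dx":0,"dy":0,"dz":0.013,"yaw":0},{"dx":0,"dy":0,"dz":0,"yaw":0}]' - 
python3 -c "
from h import *
tell()
for q in((253.3,159.5),(337.5,164)):
  p=ray('top',q,26);print(p.round(),((p-O)@XV).round(1),((p-O)@YV).round(1))"
```

```text
t: 11.38
eef_pos: [583.4, -226.5, 18.6]
orientation: [-0.209, -3.132, -0.002]
ft_force: [0.3, -0.3, 0.1]
opening: 0.003
finger_force: 0.0
t 11.375 tcp [ 583.4 -226.5   18.6] v -3.0 -150.2 yawdir 82.4 F [ 0.3 -0.3  0.1] op 0.0
[613.  27.  26.] -7.0 105.4
[ 587. -175.   26.] -6.3 -98.7
```

```bash
python3 -m pendant '[{"dx":0,"dy":0.012,"dz":0,"yaw":0},{"dx":0,"dy":0.010,"dz":0,"yaw":0},{"dx":0,"dy":0.006,"dz":0,"yaw":0},{"dx":0,"dy":0.005,"dz":0,"yaw":0},{"dx":0,"dy":0.005,"dz":0,"yaw":0}]' - 
python3 -m pendant '[{"dx":0,"dy":0.005,"dz":0,"yaw":0},{"dx":0,"dy":0.005,"dz":0,"yaw":0},{"dx":0,"dy":0.005,"dz":0,"yaw":0},{"dx":0,"dy":0.005,"dz":0,"yaw":0}]' - 
python3 -c "
from h import *
tell()"
```

```text
t: 12.0
eef_pos: [589.6, -189.4, 20.5]
orientation: [0.21, 3.134, -0.0]
ft_force: [0.5, -0.0, 0.2]
opening: -0.001
finger_force: 0.0
t: 12.5
eef_pos: [592.2, -170.0, 20.4]
orientation: [0.21, 3.134, -0.001]
ft_force: [0.1, -3.8, -1.1]
opening: -0.004
finger_force: 1.8
t 12.5 tcp [ 592.2 -170.    20.4] v -1.9 -93.1 yawdir 82.3 F [ 0.1 -3.8 -1.1] op -0.0
```

Contact, 3.8 N of sliding friction. I'll go on gently and watch for the force step at the stop.

```bash
python3 -m pendant '[{"dx":0,"dy":0.004,"dz":0,"yaw":0},{"dx":0,"dy":0.003,"dz":0,"yaw":0},{"dx":0,"dy":0.003,"dz":0,"yaw":0}]' - | grep -E "eef|ft"
python3 -m pendant '[{"dx":0,"dy":0.002,"dz":0,"yaw":0},{"dx":0,"dy":0.001,"dz":0,"yaw":0}]' - | grep -E "eef|ft"
python3 -m pendant '[{"dx":0,"dy":0.001,"dz":0,"yaw":0},{"dx":0,"dy":0.001,"dz":0,"yaw":0}]' - | grep -E "eef|ft"
python3 -c "
from h import *
tell()"
```

```text
eef_pos: [593.5, -159.9, 20.3]
ft_force: [-0.9, -3.0, -0.2]
eef_pos: [593.9, -156.9, 20.3]
ft_force: [-1.1, -3.9, 0.1]
eef_pos: [594.1, -155.1, 20.3]
ft_force: [-1.0, -3.6, 0.5]
t 13.375 tcp [ 594.1 -155.1   20.3] v -1.9 -78.0 yawdir 82.3 F [-1.  -3.6  0.5] op -0.0
```

```bash
python3 -m pendant '[{"dx":0,"dy":0.001,"dz":0,"yaw":0},{"dx":0,"dy":0.001,"dz":0,"yaw":0}]' - | grep -E "eef|ft"
python3 -m pendant '[{"dx":0,"dy":0.001,"dz":0,"yaw":0},{"dx":0,"dy":0.001,"dz":0,"yaw":0}]' - | grep -E "eef|ft"
python3 -c "
from h import *
tell()
im=get_image('scene');cv2.imwrite('pics/i.png',cv2.resize(im[170:270,200:300],None,fx=6,fy=6))"
```

```text
eef_pos: [594.4, -153.0, 20.3]
ft_force: [-0.4, -3.6, 0.4]
eef_pos: [594.7, -151.0, 20.3]
ft_force: [-0.7, -4.4, 0.8]
t 13.875 tcp [ 594.7 -151.    20.3] v -1.9 -73.9 yawdir 82.3 F [-0.7 -4.4  0.8] op -0.0
```

View pics/i.png

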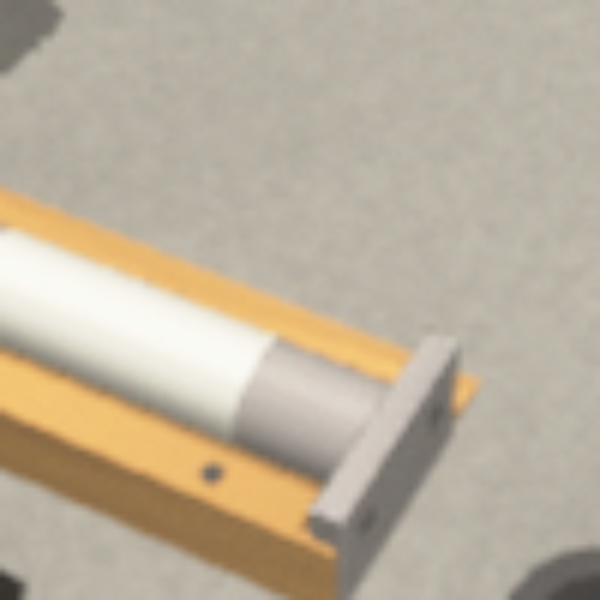

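The lead end is now hidden behind the stop plate at crop (390,400), nearly there. I'll creep until the force rises.

```bash
python3 -m pendant '[{"dx":0,"dy":0.001,"dz":0,"yaw":0},{"dx":0,"dy":0.001,"dz":0,"yaw":0}]' - | grep -E "eef|ft"
python3 -m pendant '[{"dx":0,"dy":0.001,"dz":0,"yaw":0},{"dx":0,"dy":0,"dz":0,"yaw":0}]' - | grep -E "eef|ft"
```

```text
eef_pos: [594.9, -149.7, 20.3]
ft_force: [-1.4, -8.4, -1.2]
eef_pos: [594.9, -149.7, 20.4]
ft_force: [-2.0, -10.1, -0.7]
```

The tool stalled and the force rose to 10 N, so the tube is against the stop. Back off, lift and check.

```bash
python3 -m pendant '[{"dx":0,"dy":-0.004,"dz":0,"yaw":0},{"dx":0,"dy":-0.030,"dz":0,"yaw":0},{"dx":0,"dy":-0.010,"dz":-0.050,"yaw":0},{"dx":0,"dy":-0.020,"dz":-0.050,"yaw":0},{"dx":0.060,"dy":0,"dz":0,"yaw":0}]' - | grep -E "eef|ft"
python3 -m pendant '[{"dx":0.060,"dy":0,"dz":-0.010,"yaw":0},{"dx":0.060,"dy":0,"dz":0,"yaw":0},{"dx":0,"dy":0,"dz":0,"yaw":0},{"dx":0,"dy":0,"dz":0,"yaw":0}]' - | grep -E "eef|ft"
python3 -c "
from h import *
tell()
im=get_image('top');cv2.imwrite('pics/j.png',cv2.resize(im[90:245,175:375],None,fx=4,fy=3.8))"
```

```text
eef_pos: [532.7, -207.3, 126.6]
ft_force: [-1.2, -0.4, -0.7]
eef_pos: [408.8, -187.5, 130.9]
ft_force: [0.2, -0.4, 1.2]
t 15.55 tcp [ 408.8 -187.5  130.9] v -181.2 -134.8 yawdir 82.3 F [ 0.2 -0.4  1.2] op -0.0
```

View pics/j.png

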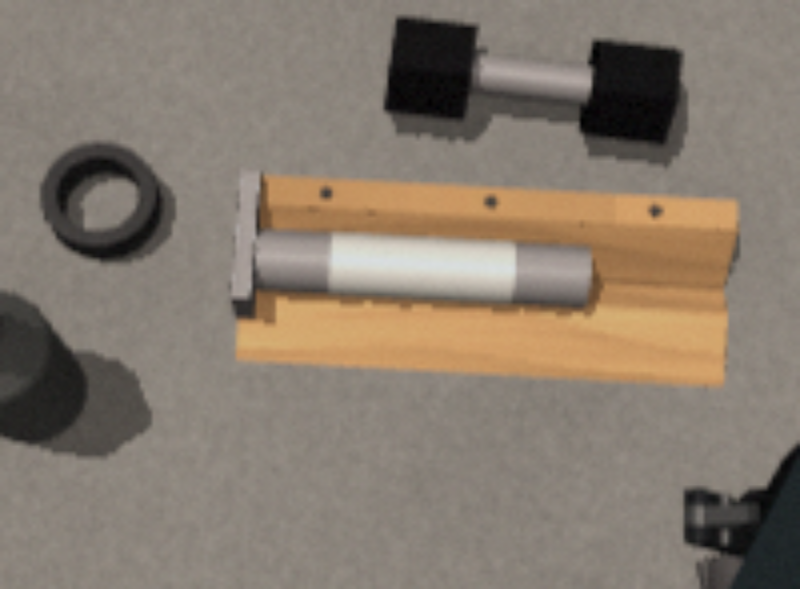

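The tube lies in the groove with its lead end on the stop at (257,262). The bystanders in view are where they were and the arm is clear.

```bash
python3 -c "
from plant import job
print(job.job_done())"
```

```text
the job is handed in; nothing more can be done
None
```

The job is handed in at about 15.6 s of the 48 s allowed: the tube lies in the groove with its end against the stop, and the bystanders in the last picture (the tin was out of frame) looked unmoved; no verdict came back.

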